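Return the calibration weights to their block in order of size

ROBOT

A 6-joint arm with a two-finger parallel gripper is mounted at the origin on the work surface; the furniture and walls round the work are solid. World frame = base frame: x ahead of the robot, y to its left, z up, the work surface at z = 0. Lengths are in m, angles in rad, forces in N, time in s.
With the tool pointing down it reaches from about 0.35 to 0.975 m from the base axis. Payload 4.9 kg.
Tool frame: the origin (TCP) lies at the very end of the fingers, on their centre line; the grasp point (between the pads) lies 19 mm behind it; z points along the fingers, y is the line along which they close (so a half turn about z gives the same grasp; the last joint's range is limited). The gripper opens to 85 mm and grips with 20 to 120 N. Pads are 22 mm wide; open, the fingers measure 114 mm over their backs; the gripper's body (76 mm by 85 mm) begins 54 mm behind the grasp point. The pads swing forward as they close: fully open they stand 13 mm farther back than shut.
Start: joints at [1.106, 0.053, 1.613, -0, 1.476, -0.119], TCP at [0.212, 0.588, 0.231] pointing down, gripper open.
Joint ranges: [-3.01, 3.01], [-1.01, 2.22], [0.06, 2.58], [-1.02, 4.17], [0.09, 2.62], [-3.14, 3.14]. Speed limits (rad/s): [2.57, 2.57, 3.14, 3.14, 3.14, 3.14].

INTERFACE

Orientations are given as a unit quaternion [w, x, y, z].
In Python, from plant import manip, vision, order gives the robot as it stands.
- The arm moves only by the tool play_rows, never from a script. Its argument "steps" is a list that holds one entry, the list of rows, each a list of 6 numbers: the shift along the tool's x, y, z in mm, then the turn, a rotation vector about the tool's x, y, z in degrees. A call has 1 to 12 rows; each row is the pose to reach, as a shift and turn from the pose commanded when the call began, along the tool's axes at that moment; what a row does not reach only later rows make up. A row lasts 1/12 s, in which the tool goes at most 41.7 mm and 7.16 degrees, less where a joint would pass 70% of its speed; a pose out of reach is approached as far as the arm can. A call with a gripper value outside its range is refused whole. "claw" is the gripper's target within -1 to 1 (fully open at 1, half-way at 0, shut at -1), set as the call begins (left out, the last holds). The fingers move at their own pace and stop on an object; the grip force is fixed at half the most. Time passes only in rows, so rows that repeat a pose let the fingers close. It gives the time, the measured TCP pose, the force, the opening and the grip force at its end, in the units of the state.
- manip.state(): the state, without advancing time (a new reading comes with each control period).
- vision.grab_frame(name): name is "scene" or "side" or "wrist"; returns (picture, depth): 480x640x3 uint8, blue, green, red; 480x640 float32, m along the optical axis (not along the pixel's ray), 0 where there is no reading.
- vision.camera_info(name): a dict with "K" (3x3 intrinsics, pixels), "eye" and "orientation" of the camera in the world; the wrist camera has in their place "T_tool_cam" (4x4, takes a point from camera to tool coordinates, whose origin is the TCP and whose axes are the flange's). Camera axes: x right, y down, z forward; pixel columns grow to the right and rows downward; lengths in m; the calibration is good to about 2 mm. A picture is of the moment at which its call begins: read the wrist's pose just before it. camera_info takes no time and is no camera call.
- order.job_done(): hands the job in; it is judged then, once.
The state is a dict: "time": time; "joint_pos": joint angles; "joint_vel": joint speeds; "joint_efforts": joint torques, N m; "tool_pos": TCP position; "tool_rot": TCP orientation; "contact_force": force on the tool from outside, world axes, zero at the start; "ft_torque": the same for the moment, N m; "gripper_width": opening from 0.0 (shut) to 1.0 (fully open); "grasp_force": force on a finger pad.
Only numpy, scipy, OpenCV 4.12 (cv2) and the standard library are available. Lean on these libraries where they do the work, as an engineer would, in place of code of your own. Each camera call takes 0.05 s, during which the arm holds its last target. There are 200 camera calls.

TASK

The balance check is finished: put the four steel calibration weights that stand about the bench back into the dark wooden block, upright and fully down, each in the recess made for its size, so that the row runs in order from the largest weight to the smallest. They are precision weights, so lower each one gently into its recess and do not drop it.

Things in the scene. Friction and masses are not known exactly. Their poses are not given: they have to be found in the camera images.
- weight_500: The largest of four polished steel calibration weights: an upright cylinder 40 mm across and 48 mm high with a neck and a small round knob on top, 70 mm high over all, 500 g. Origin at the centre of its underside, z up to the knob. Loose on the bench at the start, upright.
- weight_200: The second largest of four polished steel calibration weights: an upright cylinder 30 mm across and 36 mm high with a neck and a small round knob on top, 54 mm high over all, 200 g. Origin at the centre of its underside, z up to the knob. Loose on the bench at the start, upright.
- weight_100: The second smallest of four polished steel calibration weights: an upright cylinder 23 mm across and 29 mm high with a neck and a small round knob on top, 44 mm high over all, 100 g. Origin at the centre of its underside, z up to the knob. Loose on the bench at the start, upright.
- weight_50: The smallest of four polished steel calibration weights: an upright cylinder 17 mm across and 23 mm high with a neck and a small round knob on top, 35 mm high over all, 50 g. Origin at the centre of its underside, z up to the knob. Loose on the bench at the start, upright.
- recess_500: The largest of four round recesses in one row in a dark wooden weight block (61 x 181 mm, 26 mm high, fixed to the bench): 47 mm across, for the 40 mm weight, 9 mm deep, the mouth bevelled by 2 mm, green felt on the floor. Origin at the centre of the recess floor, 17 mm above the bench and 9 mm below the block's top; z up, y along the row towards the large end, x across the block. Centre at 59 mm along y from the middle of the block.
- recess_200: The second largest of four round recesses in one row in a dark wooden weight block (61 x 181 mm, 26 mm high, fixed to the bench): 37 mm across, for the 30 mm weight, 9 mm deep, the mouth bevelled by 2 mm, green felt on the floor. Origin at the centre of the recess floor, 17 mm above the bench and 9 mm below the block's top; z up, y along the row towards the large end, x across the block. Centre at 8 mm along y from the middle of the block.
- recess_100: The second smallest of four round recesses in one row in a dark wooden weight block (61 x 181 mm, 26 mm high, fixed to the bench): 30 mm across, for the 23 mm weight, 9 mm deep, the mouth bevelled by 2 mm, green felt on the floor. Origin at the centre of the recess floor, 17 mm above the bench and 9 mm below the block's top; z up, y along the row towards the large end, x across the block. Centre at -34.5 mm along y from the middle of the block.
- recess_50: The smallest of four round recesses in one row in a dark wooden weight block (61 x 181 mm, 26 mm high, fixed to the bench): 24 mm across, for the 17 mm weight, 9 mm deep, the mouth bevelled by 2 mm, green felt on the floor. Origin at the centre of the recess floor, 17 mm above the bench and 9 mm below the block's top; z up, y along the row towards the large end, x across the block. Centre at -70.5 mm along y from the middle of the block.
There are look-alikes about, which are no part of the job. What is shaped like the weight_200 but orange or red is not meant. Leave any green look-alike of the weight_100 alone.

How it is judged:
At the end, for the whole second after the job is handed in: All four weights stand upright (within 0.1 rad) and at rest in the recess of their own size, on its floor (underside within 3 mm of it) and within 6 mm of its centre (horizontal distance between weight_500 and recess_500 below 0.006 m and z of weight_500 in the frame of recess_500 between -0.003 and 0.003 m and angle between each of weight_500, weight_200, weight_100, weight_50's own z axis and vertical below 0.1 rad and linear speed of each of weight_500, weight_200, weight_100, weight_50 below 0.01 m/s and horizontal distance between weight_200 and recess_200 below 0.006 m and z of weight_200 in the frame of recess_200 between -0.003 and 0.003 m and horizontal distance between weight_100 and recess_100 below 0.006 m and z of weight_100 in the frame of recess_100 between -0.003 and 0.003 m and horizontal distance between weight_50 and recess_50 below 0.006 m and z of weight_50 in the frame of recess_50 between -0.003 and 0.003 m); the robot touches nothing.
It fails at once if a weight is dropped or slammed into its recess (faster than 0.6 m/s within 30 mm beside and 50 mm above its place) ((horizontal distance between weight_500 and recess_500 below 0.03 m and z of weight_500 in the frame of recess_500 below 0.05 m and linear speed of weight_500 above 0.6 m/s) or (horizontal distance between weight_200 and recess_200 below 0.03 m and z of weight_200 in the frame of recess_200 below 0.05 m and linear speed of weight_200 above 0.6 m/s) or (horizontal distance between weight_100 and recess_100 below 0.03 m and z of weight_100 in the frame of recess_100 below 0.05 m and linear speed of weight_100 above 0.6 m/s) or (horizontal distance between weight_50 and recess_50 below 0.03 m and z of weight_50 in the frame of recess_50 below 0.05 m and linear speed of weight_50 above 0.6 m/s)).
It also fails if it takes over 99 s, if anything falls off the work surface, if the arm or the gripper's body presses on something with over 40 N, if the wrist force passes 120 N, or if a joint passes its speed limit or range.

## Working session

There is one attempt and no reset: what is moved stays moved. The work goes in short steps, Python scripts to look and compute and a tool call to move; the robot and the scene stay as the last step left them, time stands still between calls to the robot, and variables do not carry over. Pictures are saved under pics/ and viewed, at most 14 in all, crops included, and the job is handed in when it is done.

Besides the shell and the picture viewer there is one more tool, called after "Request:" by a JSON object that holds its "name" and its "arguments". play_rows: Moves the arm, as the interface text tells. Its arguments: {"type":"object","properties":{"steps":{"type":"array"},"claw":{"type":"number"}},"required":["steps"]}

```bash
mkdir -p pics; ls; python3 - <<'E'
from plant import manip, vision, order
import cv2,numpy as np
s=manip.state(); print(s)
for n in ("scene","side"):
    im,d=vision.grab_frame(n); cv2.imwrite(f"pics/{n}0.png",im); np.save(f"pics/{n}0.npy",d)
    print(n,vision.camera_info(n))
print(vision.camera_info("wrist"))
E
```

```text
pics
{'time': 0.0, 'joint_pos': array([ 1.10599407e+00,  5.33643898e-02,  1.61430930e+00,  1.23709355e-06,
        1.47596949e+00, -1.19001214e-01]), 'joint_vel': array([ 0.00086737, -0.00115534, -0.00072748, -0.0010023 ,  0.00151619,
       -0.00023921]), 'joint_efforts': array([-1.68948980e-03, -3.93681836e+01, -3.70169806e+01, -2.70224782e-04,
        7.05260580e-03, -9.00549821e-06]), 'tool_pos': array([0.21156357, 0.58744341, 0.2300492 ]), 'tool_rot': array([-2.95633680e-04,  1.72040309e-01,  9.85089377e-01, -9.81715324e-04]), 'contact_force': array([-0.13380845, -0.29471058, -0.3106505 ]), 'ft_torque': array([-0.03104368,  0.00198845, -0.03941619]), 'grasp_force': 0.0, 'gripper_width': 0.9982972414630231}
scene {'K': array([[439.40195635,   0.        , 312.91588864],
       [  0.        , 439.40195635, 245.10317719],
       [  0.        ,   0.        ,   1.        ]]), 'eye': array([0.04629184, 0.24679872, 0.63011629]), 'orientation': array([ 0.20693525, -0.48231842,  0.78287423, -0.33414769])}
side {'K': array([[587.81275121,   0.        , 322.54171004],
       [  0.        , 587.81275121, 250.14813896],
       [  0.        ,   0.        ,   1.        ]]), 'eye': array([ 0.56321152, -0.7091435 ,  0.57676681]), 'orientation': array([-0.42630628,  0.90448086,  0.01226661,  0.00518245])}
{'K': array([[375.37083125,   0.        , 320.91664976],
       [  0.        , 375.37083125, 245.8433298 ],
       [  0.        ,   0.        ,   1.        ]]), 'T_tool_cam': array([[-3.62020097e-04, -9.63975173e-01, -2.65991983e-01,
         6.70344255e-02],
       [ 9.99999048e-01,  5.23788466e-06, -1.38000003e-03,
        -1.52573363e-04],
       [ 1.33167900e-03, -2.65992229e-01,  9.63974253e-01,
        -1.42721840e-01],
       [ 0.00000000e+00,  0.00000000e+00,  0.00000000e+00,
         1.00000000e+00]])}
```

View pics/scene0.png

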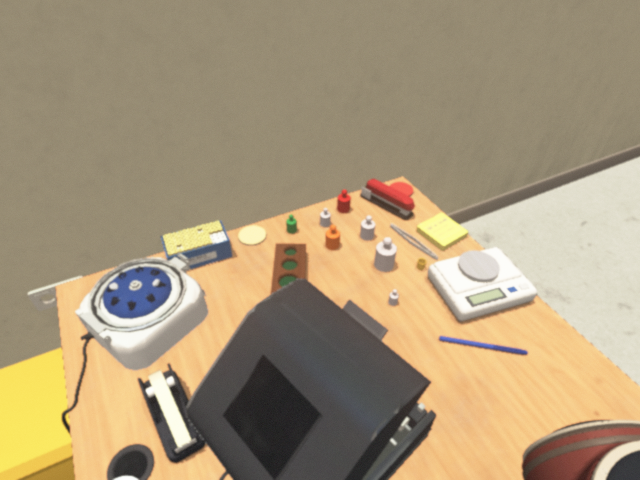

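View pics/side0.png

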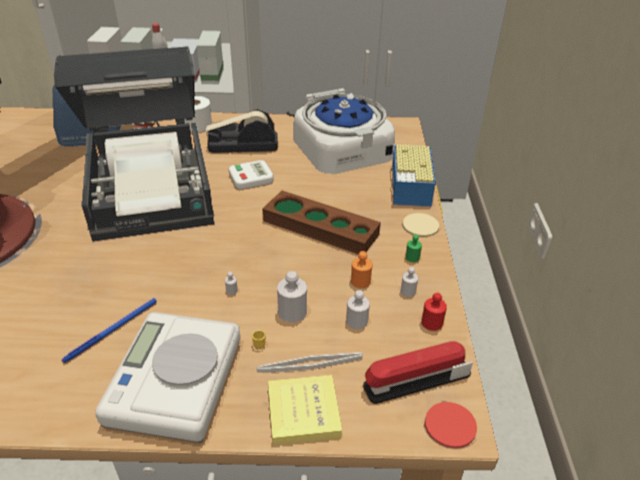

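Candidates in the side view:
- Steel: 500 at (292,298), 200 at (358,310), 100 at (410,283), 50 at (231,284).
- Look-alikes: orange (362,270), red (434,311) and green (413,249). The brass item at (259,339) isn't a weight either.

I'll take the four steel ones and check them in one close crop.

```bash
cat > h.py <<'E'
import numpy as np, cv2
from scipy.spatial.transform import Rotation as R
from plant import manip, vision, order
def rot(q): return R.from_quat(np.roll(q,-1)).as_matrix()
def cam(n, s=None):
    c=vision.camera_info(n)
    if n!="wrist": return c["K"],rot(c["orientation"]),np.array(c["eye"])
    s=s or manip.state(); T=np.eye(4); T[:3,:3]=rot(s["tool_rot"]); T[:3,3]=s["tool_pos"]
    T=T@c["T_tool_cam"]; return c["K"],T[:3,:3],T[:3,3]
def onplane(c,uv,z):
    K,Rm,e=c; uv=np.atleast_2d(uv); r=np.c_[uv,np.ones(len(uv))]@np.linalg.inv(K).T@Rm.T
    return e+r*((z-e[2])/r[:,2])[:,None]
def cloud(c,d):
    K,Rm,e=c; v,u=np.indices(d.shape); p=np.stack([(u-K[0,2])/K[0,0]*d,(v-K[1,2])/K[1,1]*d,d],-1)
    return p@Rm.T+e
def proj(c,p):
    K,Rm,e=c; q=(np.atleast_2d(p)-e)@Rm@K.T; return q[:,:2]/q[:,2:]
E
python3 - <<'E'
from h import *
im=cv2.imread("pics/side0.png"); d=np.load("pics/side0.npy")
cv2.imwrite("pics/crop1.png",cv2.resize(im[175:375,210:476],None,fx=3,fy=3,interpolation=cv2.INTER_CUBIC))
c=cam("side"); P=cloud(c,d)
for n,u,v,h in (("500",292,298,.07),("200",358,310,.054),("100",410,283,.044),("50",231,284,.035),("or",362,270,.054),("red",434,311,.054),("gr",413,249,.044)):
    w=P[v-25:v+25,u-22:u+22].reshape(-1,3); w=w[(w[:,2]>.008)&(w[:,2]<.1)]
    w=w[np.linalg.norm(w[:,:2]-np.median(w[:,:2],0),axis=1)<.03]
    k=w[w[:,2]>w[:,2].max()-.008]
    print(n,len(w),w.min(0).round(3),w.max(0).round(3),"knob",k.mean(0).round(3))
# heights map of the whole bench
H=np.full((90,110),-1.); 
for n in ("side","scene"):
    q=cloud(cam(n),np.load(f"pics/{n}0.npy"))[np.load(f"pics/{n}0.npy")>0]
    q=q[(q[:,2]<.6)&(q[:,2]>-.02)]
    i=((q[:,0]+.1)/.01).astype(int); j=((q[:,1]+.5)/.01).astype(int)
    ok=(i>=0)&(i<110)&(j>=0)&(j<90); np.maximum.at(H,(j[ok],i[ok]),q[ok,2])
b=(H*1000/4).clip(0,255).astype(np.uint8)
hm=cv2.applyColorMap(b,cv2.COLORMAP_JET); hm[H<0]=0
hm=cv2.resize(hm[::-1],None,fx=6,fy=6,interpolation=cv2.INTER_NEAREST)
for k in range(0,110,10): cv2.putText(hm,f"{k/100-.1:.1f}",(k*6,538),0,.4,(255,255,255),1)
for k in range(0,90,10): cv2.putText(hm,f"{k/100-.5:.1f}",(0,540-k*6),0,.4,(255,255,255),1)
cv2.imwrite("pics/hm.png",hm)
# block top
m=(abs(P[...,2]-.026)<.005)&(P[...,1]>-.15)
hsv=cv2.cvtColor(im,cv2.COLOR_BGR2HSV); v,u=np.indices(d.shape)
m&=(hsv[...,2]<110)&(u>255)&(u<385)&(v>190)&(v<250)
r=cv2.minAreaRect((P[m][:,:2]*1000).astype(np.float32)); print("block",m.sum(),r)
E
```

```text
500 1185 [ 0.504 -0.168  0.008] [ 0.542 -0.132  0.073] knob [ 0.523 -0.15   0.069]
200 660 [ 0.595 -0.178  0.008] [ 0.625 -0.15   0.057] knob [ 0.61  -0.164  0.054]
100 343 [ 0.673 -0.113  0.008] [ 0.695 -0.093  0.047] knob [ 0.684 -0.103  0.044]
50 198 [ 0.428 -0.12   0.008] [ 0.444 -0.104  0.038] knob [ 0.436 -0.111  0.035]
or 568 [ 0.603 -0.099  0.008] [ 0.633 -0.07   0.057] knob [ 0.617 -0.085  0.054]
red 670 [ 0.696 -0.178  0.008] [ 0.725 -0.146  0.057] knob [ 0.71  -0.163  0.054]
gr 315 [ 0.686 -0.039  0.008] [ 0.709 -0.017  0.047] knob [ 0.698 -0.029  0.044]
block 825 ((556.3361206054688, 39.529117584228516), (59.95204162597656, 181.32960510253906), 63.251956939697266)
```

View pics/crop1.png

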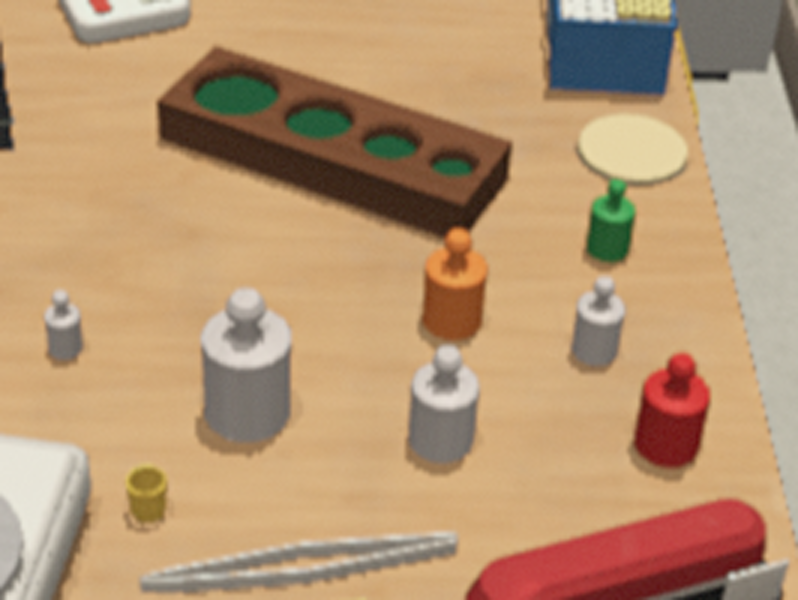

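View pics/hm.png

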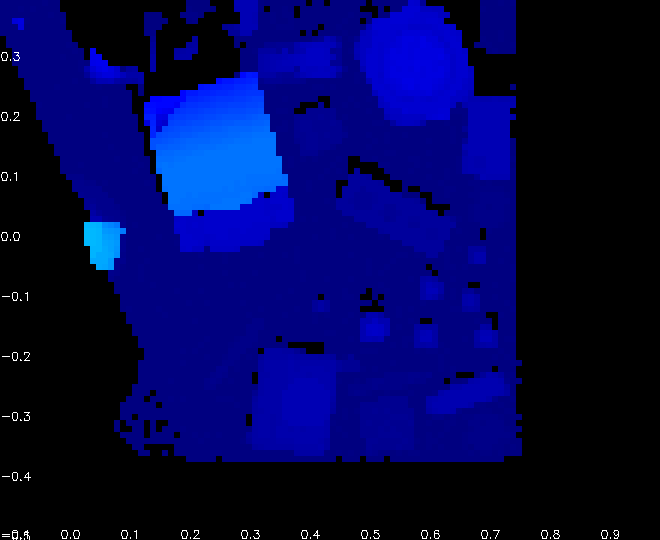

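The crop confirms it: four steel weights, with the orange, red and green copies clearly distinct, and the large recess at the left (−x) end of the block. The height map shows a tall lid at x 0.15–0.36, y 0.04–0.27. Next I'll get the obstacle heights and work out the first move.

```bash
cat >> h.py <<'E'
A=np.radians(63.25)           # tool y direction in the world = block's cross axis
BY=np.array([-np.sin(A),np.cos(A)]); BC=np.array([.5563,.0395])
REC={k:BC+v*BY for k,v in ((500,.059),(200,.008),(100,-.0345),(50,-.0705))}
def go(xy,z,base=None,yaw=A):
    """shift (mm) and turn (deg) in the tool's axes from the present pose to the target"""
    s=manip.state(); Rt=rot(s["tool_rot"])
    y=np.array([np.cos(yaw),np.sin(yaw),0]); zz=np.array([0,0,-1.]); Rg=np.c_[np.cross(y,zz),y,zz]
    sh=Rt.T@(np.array([*xy,z])-s["tool_pos"])*1000
    return sh.round(1),np.degrees(R.from_matrix(Rt.T@Rg).as_rotvec()).round(2)
E
python3 - <<'E'
from h import *
for n in ("side","scene"):
    d=np.load(f"pics/{n}0.npy"); q=cloud(cam(n),d)[d>0]; q=q[(q[:,2]<.6)]
    for nm,x0,x1,y0,y1 in (("lid",.1,.4,0,.3),("centri",.45,.7,.18,.45),("box",.64,.76,.08,.25),("near",.38,.45,.0,.4),("far",-.1,.8,.4,.9),("scale",.28,.45,-.4,-.18)):
        w=q[(q[:,0]>x0)&(q[:,0]<x1)&(q[:,1]>y0)&(q[:,1]<y1)]
        if len(w): print(n,nm,w[:,2].max().round(3),np.percentile(w[:,2],99).round(3), w[w[:,2]>.12].min(0).round(2) if (w[:,2]>.12).any() else "", w.max(0).round(2))
print(REC)
print(go((.5,.35),.3)); print(go((.46,-.06),.22))
E
```

```text
side lid 0.247 0.246 [0.14 0.04 0.12] [0.4  0.3  0.25]
side centri 0.104 0.097  [0.7  0.44 0.1 ]
side box 0.087 0.077  [0.76 0.25 0.09]
side near 0.077 0.07  [0.45 0.4  0.08]
side far 0.053 0.051  [0.76 0.44 0.05]
side scale 0.055 0.054  [ 0.45 -0.18  0.06]
scene lid 0.253 0.243 [0.1  0.01 0.13] [0.4  0.3  0.25]
scene centri 0.1 0.094  [0.7  0.45 0.1 ]
scene box 0.084 0.077  [0.76 0.25 0.08]
scene near 0.069 0.067  [0.45 0.4  0.07]
scene far 0.024 0.004  [0.8  0.65 0.02]
scene scale 0.052 0.05  [ 0.45 -0.18  0.05]
{500: array([0.50361424, 0.06605581]), 200: array([0.54915617, 0.04310079]), 100: array([0.58710777, 0.0239716 ]), 50: array([0.61925502, 0.00776806])}
(array([-351.8, -125.8,  -69.7]), array([-0.11, -0.01,  6.94]))
(array([-453.2, -524.9,   11. ]), array([-0.11, -0.01,  6.94]))
```

Request:
{"name": "play_rows", "arguments": {"steps": [[[-352, -126, -70, 0, 0, 7], [-352, -126, -70, 0, 0, 7], [-352, -126, -70, 0, 0, 7], [-352, -126, -70, 0, 0, 7], [-352, -126, -70, 0, 0, 7], [-352, -126, -70, 0, 0, 7], [-352, -126, -70, 0, 0, 7], [-352, -126, -70, 0, 0, 7], [-352, -126, -70, 0, 0, 7], [-352, -126, -70, 0, 0, 7]]], "claw": 0.4}}

```text
time: 0.93
tool_pos: [0.5047, 0.346, 0.3023]
tool_rot: [0.002, 0.235, 0.972, -0.0]
contact_force: [-0.6, 0.3, 0.3]
gripper_width: 0.697
grasp_force: 0.0
```

```bash
python3 -c "
from h import *
s=manip.state();print(s['tool_pos'],s['gripper_width'],go((.52,-.02),.22),go((.47,-.04),.24))"
```

```text
[0.50469754 0.34603472 0.30226452] 0.6970297338766599 (array([-180.5, -318.7,   82.8]), array([ 0.01,  0.19, -0.42])) (array([-145.2, -359.3,   62.7]), array([ 0.01,  0.19, -0.42]))
```

Request:
{"name": "play_rows", "arguments": {"steps": [[[-180, -319, 40, 0, 0, 0], [-180, -319, 40, 0, 0, 0], [-180, -319, 40, 0, 0, 0], [-180, -319, 40, 0, 0, 0], [-180, -319, 40, 0, 0, 0], [-180, -319, 40, 0, 0, 0], [-180, -319, 40, 0, 0, 0], [-180, -319, 40, 0, 0, 0], [-180, -319, 40, 0, 0, 0], [-180, -319, 40, 0, 0, 0], [-180, -319, 40, 0, 0, 0]]]}}

```text
time: 1.85
tool_pos: [0.5165, -0.0169, 0.2604]
tool_rot: [-0.001, 0.234, 0.972, 0.0]
contact_force: [0.4, 0.6, 1.0]
gripper_width: 0.701
grasp_force: 0.0
```

```bash
python3 - <<'E'
from h import *
s=manip.state(); c=cam("wrist",s); im,d=vision.grab_frame("wrist"); print(s["tool_pos"])
np.save("pics/w1.npy",d); o=im.copy()
pts={500:(.523,-.150,.07),200:(.61,-.164,.054),100:(.684,-.103,.044),50:(.436,-.111,.035)}
for k,p in pts.items():
    u=proj(c,p)[0]; cv2.drawMarker(o,tuple(int(i) for i in u),(255,0,255),0,10,1)
P=cloud(c,d)
for k,p in pts.items():
    m=(np.linalg.norm(P[...,:2]-p[:2],axis=-1)<.03)&(d>0)&(P[...,2]>.008); w=P[m]
    t=w[w[:,2]>w[:,2].max()-.008]
    print(k,len(w),w.min(0).round(3),w.max(0).round(3),t.mean(0).round(4))
for k,p in REC.items():
    t=np.linspace(0,6.3,60); r={500:.0235,200:.0185,100:.015,50:.012}[k]
    ring=np.c_[p[0]+r*np.cos(t),p[1]+r*np.sin(t),np.full(60,.026)]
    for u in proj(c,ring): cv2.circle(o,tuple(int(round(i)) for i in u),0,(255,0,255),-1)
hsv=cv2.cvtColor(im,cv2.COLOR_BGR2HSV)
m=((cv2.inRange(hsv,(55,60,20),(90,255,255))>0)).astype(np.uint8)
n,l,st,ce=cv2.connectedComponentsWithStats(m)
for i in range(1,n):
    if st[i,4]>60: print("green",ce[i].round(1),st[i],onplane(c,ce[i],.017).round(4))
mb=(abs(P[...,2]-.026)<.005)&(hsv[...,2]<130)&(np.linalg.norm(P[...,:2]-BC,axis=-1)<.12)
print(cv2.minAreaRect((P[mb][:,:2]*1000).astype(np.float32)))
cv2.imwrite("pics/w1.png",o)
E
```

```text
[ 0.51654583 -0.01689401  0.26037677]
500 1635 [ 0.503 -0.168  0.008] [ 0.542 -0.128  0.072] [ 0.5217 -0.1466  0.0688]
200 356 [ 0.597 -0.166  0.008] [ 0.624 -0.148  0.055] [ 0.6122 -0.1584  0.0518]
100 471 [ 0.672 -0.113  0.008] [ 0.695 -0.091  0.045] [ 0.6828 -0.1015  0.0426]
50 279 [ 0.427 -0.118  0.009] [ 0.443 -0.102  0.037] [ 0.435  -0.1097  0.0345]
green [469.1   4.6] [462   0  18  12 141] [[0.4101 0.1875 0.017 ]]
green [392.9 160.6] [ 371  137   45   48 1703] [[0.5049 0.0695 0.017 ]]
green [390.4 211.4] [374 195  34  34 915] [[0.5508 0.046  0.017 ]]
green [388.5 251.1] [376 239  26  25 520] [[0.5891 0.0266 0.017 ]]
green [386.8 283.1] [377 274  21  19 288] [[0.6217 0.0098 0.017 ]]
green [384.4 352.6] [374 339  22  30 453] [[ 0.6985 -0.0281  0.017 ]]
((556.9742431640625, 41.742557525634766), (61.58183670043945, 179.97238159179688), 62.957767486572266)
```

View pics/w1.png

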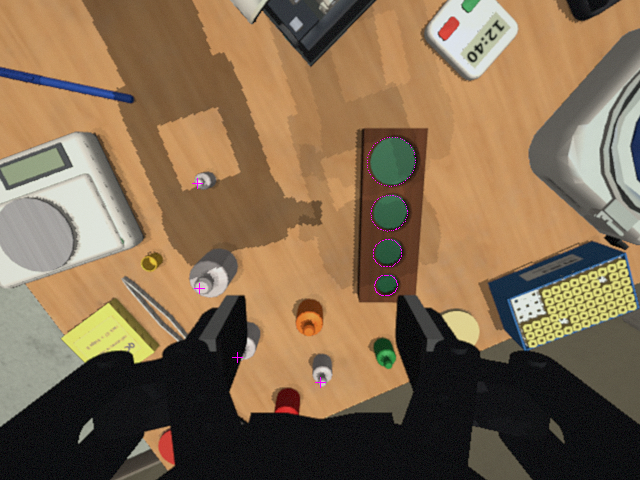

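The wrist view shows the steel weights at (203,180), (213,273), (248,345) and (321,370). The recess rings fall on the green floors to within about 2 mm, so I'll shift the block by that amount. The 50 goes first.

```bash
sed -i 's/BC=np.array.*/BC=np.array([.5572,.0413])/' h.py; cat >> h.py <<'E'
W={500:(.5225,-.1485),200:(.6097,-.1625),100:(.6835,-.102),50:(.435,-.1105)}
E
python3 -c "
from h import *
print(go(W[50],.07),go(W[50],.012))"
```

```text
(array([  29.8, -121.6,  190.8]), array([ 0.02, -0.07, -0.13])) (array([  29.7, -121.6,  248.8]), array([ 0.02, -0.07, -0.13]))
```

Request:
{"name": "play_rows", "arguments": {"steps": [[[30, -122, 150, 0, 0, 0], [30, -122, 150, 0, 0, 0], [30, -122, 150, 0, 0, 0], [30, -122, 150, 0, 0, 0], [30, -122, 150, 0, 0, 0], [30, -122, 180, 0, 0, 0], [30, -122, 200, 0, 0, 0], [30, -122, 220, 0, 0, 0], [30, -122, 235, 0, 0, 0], [30, -122, 244, 0, 0, 0], [30, -122, 249, 0, 0, 0], [30, -122, 249, 0, 0, 0]]]}}

```text
time: 2.9
tool_pos: [0.435, -0.11, 0.0116]
tool_rot: [-0.001, 0.231, 0.973, 0.0]
contact_force: [-0.1, -0.7, -1.2]
gripper_width: 0.7
grasp_force: 0.0
```

Request:
{"name": "play_rows", "arguments": {"steps": [[[0, 0, 0, 0, 0, 0], [0, 0, 0, 0, 0, 0], [0, 0, 0, 0, 0, 0], [0, 0, 0, 0, 0, 0], [0, 0, 0, 0, 0, 0], [0, 0, 0, 0, 0, 0], [0, 0, 0, 0, 0, 0], [0, 0, 0, 0, 0, 0], [0, 0, 0, 0, 0, 0], [0, 0, 0, 0, 0, 0]]], "claw": -1}}

```text
time: 3.73
tool_pos: [0.4362, -0.1115, 0.0135]
tool_rot: [0.001, 0.232, 0.973, -0.0]
contact_force: [-0.8, 0.2, 5.7]
gripper_width: 0.157
grasp_force: 58.7
```

```bash
python3 -c "
from h import *
s=manip.state();print(s['tool_pos'],s['gripper_width'],s['grasp_force'],s['contact_force'])
r=REC[50];print(r,go(r,.13),go(r,.05),go(r,.029))
im,_=vision.grab_frame('wrist');cv2.imwrite('pics/w2.png',im)"
```

```text
[ 0.4361993  -0.11148354  0.01350453] 0.15686320720786964 58.6595105426386 [-0.83965545  0.22758541  5.73978073]
[0.62015502 0.00956806] (array([-109.7,  191.1, -116.2]), array([ 0.02,  0.11, -0.08])) (array([-109.6,  191.1,  -36.2]), array([ 0.02,  0.11, -0.08])) (array([-109.6,  191. ,  -15.2]), array([ 0.02,  0.11, -0.08]))
```

View pics/w2.png

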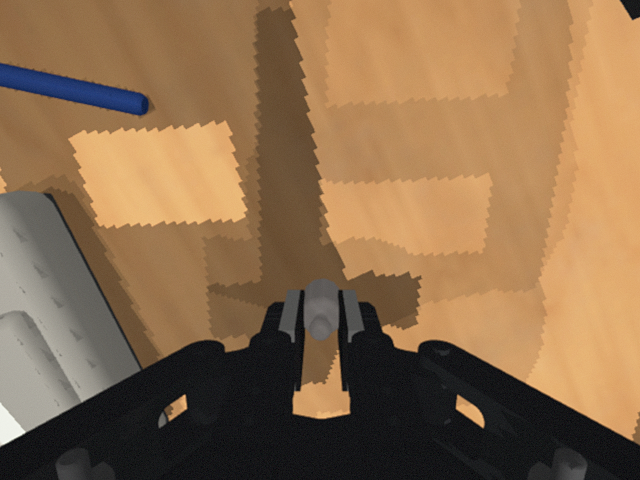

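The wrist view shows the 50 between the pads at (320,310), upright and held by its body. I'll lift it and carry it to its recess.

Request:
{"name": "play_rows", "arguments": {"steps": [[[0, 0, -20, 0, 0, 0], [0, 0, -55, 0, 0, 0], [0, 0, -90, 0, 0, 0], [-18, 32, -115, 0, 0, 0], [-37, 64, -115, 0, 0, 0], [-55, 96, -115, 0, 0, 0], [-74, 128, -115, 0, 0, 0], [-92, 160, -115, 0, 0, 0], [-104, 181, -115, 0, 0, 0], [-110, 191, -115, 0, 0, 0], [-110, 191, -115, 0, 0, 0]]]}}

```text
time: 4.7
tool_pos: [0.6207, 0.0108, 0.1268]
tool_rot: [-0.0, 0.231, 0.973, 0.0]
contact_force: [-1.3, -0.1, -1.2]
gripper_width: 0.162
grasp_force: 58.9
```

```bash
cat >> h.py <<'E'
def chk(k,z,name=None):
    s=manip.state(); c=cam("wrist",s); im,d=vision.grab_frame("wrist")
    print(s["tool_pos"].round(4),s["gripper_width"].round(3),s["grasp_force"],"z5",go(REC[k],z+.02),"z",go(REC[k],z))
    for p in REC.values():
        u=proj(c,[*p,.026])[0]
        hsv=cv2.cvtColor(im,cv2.COLOR_BGR2HSV)
    n,l,st,ce=cv2.connectedComponentsWithStats(cv2.inRange(hsv,(55,60,15),(90,255,255)))
    for i in range(1,n):
        if st[i,4]>60:
            q=onplane(c,ce[i],.017)[0]
            print("green",ce[i].round(0),st[i,4],q.round(4),{k:(q[:2]-p).round(4) for k,p in REC.items() if np.linalg.norm(q[:2]-p)<.02})
    if name: cv2.imwrite(name,im)
E
python3 -c "
from h import *
chk(50,.0305,'pics/w3.png')"
```

```text
Traceback (most recent call last):
  File "h.py", line 30, in chk
    print(s["tool_pos"].round(4),s["gripper_width"].round(3),s["grasp_force"],"z5",go(REC[k],z+.02),"z",go(REC[k],z))
                                 ^^^^^^^^^^^^^^^^^^^^^^^^
AttributeError: 'float' object has no attribute 'round'
```

```bash
sed -i 's/s\["gripper_width"\].round(3)/s["gripper_width"]/' h.py
python3 -c "
from h import *
chk(50,.0305,'pics/w3.png')"
```

```text
[0.6194 0.0099 0.1267] 0.15955562978345045 58.909382368437946 z5 (array([-1.3,  0.9, 76.1]), array([-0.07, -0.08, -0.05])) z (array([-1.3,  0.9, 96.1]), array([-0.07, -0.08, -0.05]))
green [324.  36.] 4861 [0.5046 0.0693 0.017 ] {500: array([0.0001, 0.0014])}
green [323. 124.] 2704 [0.5498 0.0461 0.017 ] {200: array([-0.0003,  0.0012])}
green [323. 191.] 1520 [0.5881 0.0264 0.017 ] {100: array([0.0001, 0.0006])}
green [322. 244.] 789 [0.6208 0.0098 0.017 ] {50: array([0.0006, 0.0002])}
green [325. 356.] 1023 [ 0.7003 -0.0281  0.017 ] {}
```

View pics/w3.png

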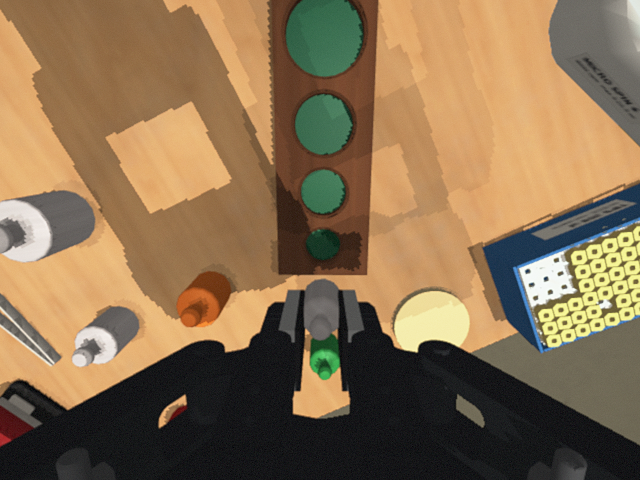

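The wrist view shows the 50 held upright at (321,307), and the recess centres at (322,244) and above agree with the model within 1.5 mm. Lowering it.

Request:
{"name": "play_rows", "arguments": {"steps": [[[-1, 1, 20, 0, 0, 0], [-1, 1, 45, 0, 0, 0], [-1, 1, 65, 0, 0, 0], [-1, 1, 75, 0, 0, 0], [-1, 1, 80, 0, 0, 0], [-1, 1, 84, 0, 0, 0], [-1, 1, 87, 0, 0, 0], [-1, 1, 90, 0, 0, 0], [-1, 1, 93, 0, 0, 0], [-1, 1, 95, 0, 0, 0], [-1, 1, 96, 0, 0, 0], [-1, 1, 96, 0, 0, 0]]]}}

```text
time: 5.8
tool_pos: [0.6209, 0.0102, 0.0313]
tool_rot: [-0.0, 0.232, 0.973, 0.0]
contact_force: [-0.2, -0.4, -1.0]
gripper_width: 0.161
grasp_force: 58.9
```

Request:
{"name": "play_rows", "arguments": {"steps": [[[0, 0, 0.7, 0, 0, 0], [0, 0, 1.4, 0, 0, 0], [0, 0, 2, 0, 0, 0], [0, 0, 2, 0, 0, 0]]]}}

```text
time: 6.13
tool_pos: [0.6215, 0.0102, 0.0306]
tool_rot: [0.0, 0.232, 0.973, 0.0]
contact_force: [-1.7, 0.2, 4.7]
gripper_width: 0.164
grasp_force: 59.5
```

Request:
{"name": "play_rows", "arguments": {"steps": [[[0, 0, 0, 0, 0, 0], [0, 0, 0, 0, 0, 0], [0, 0, 0, 0, 0, 0], [0, 0, 0, 0, 0, 0], [0, 0, 0, 0, 0, 0], [0, 0, -15, 0, 0, 0], [0, 0, -40, 0, 0, 0], [0, 0, -75, 0, 0, 0], [0, 0, -100, 0, 0, 0], [0, 0, -100, 0, 0, 0]]], "claw": 0.2}}

```text
time: 6.97
tool_pos: [0.6251, 0.0098, 0.1368]
tool_rot: [0.006, 0.232, 0.973, 0.001]
contact_force: [0.1, -0.2, 1.4]
gripper_width: 0.6
grasp_force: 0.0
```

```bash
cat >> h.py <<'E'
def nxt(k,zg):
    """where the weights stand, seen from here, and the way to weight k"""
    s=manip.state(); c=cam("wrist",s); im,d=vision.grab_frame("wrist"); P=cloud(c,d)
    for n,p in [*W.items(),*((str(a)+"r",b) for a,b in REC.items())]:
        w=P[(np.linalg.norm(P[...,:2]-p,axis=-1)<.026)&(d>0)&(d<.3)&(P[...,2]>(.03 if "r" in str(n) else .01))&(P[...,2]<.1)]
        if len(w)>60: print(n,len(w),w.min(0).round(4),w.max(0).round(4),((w.min(0)+w.max(0))/2)[:2].round(4),"top",w[w[:,2]>w[:,2].max()-.005].mean(0).round(4))
    print(s["tool_pos"].round(4),go(W[k],.07),go(W[k],zg))
    return im
E
python3 -c "
from h import *
cv2.imwrite('pics/w4.png',nxt(100,.013))"
```

```text
500 4898 [ 0.503  -0.166   0.0101] [ 0.5426 -0.1271  0.0721] [ 0.5228 -0.1466] top [ 0.5258 -0.1431  0.0688]
200 2195 [ 0.595  -0.1766  0.01  ] [ 0.6247 -0.147   0.0555] [ 0.6099 -0.1618] top [ 0.6095 -0.1607  0.0533]
50r 542 [0.6114 0.0023 0.0301] [0.628  0.019  0.0541] [0.6197 0.0106] top [0.6196 0.0109 0.0514]
[0.6251 0.0098 0.1368] (array([-103.5,  -73.1,   64.4]), array([ 0.16,  0.43, -0.06])) (array([-103. ,  -73.2,  121.4]), array([ 0.16,  0.43, -0.06]))
```

The 50 is seated: top at 0.052 and within 2 mm of centre. Next is the 100.

Request:
{"name": "play_rows", "arguments": {"steps": [[[-35, -25, 5, 0, 0, 0], [-70, -50, 10, 0, 0, 0], [-98, -71, 20, 0, 0, 0], [-103, -73, 35, 0, 0, 0], [-103, -73, 60, 0, 0, 0], [-103, -73, 80, 0, 0, 0], [-103, -73, 98, 0, 0, 0], [-103, -73, 110, 0, 0, 0], [-103, -73, 117, 0, 0, 0], [-103, -73, 120, 0, 0, 0], [-103, -73, 120, 0, 0, 0]]]}}

```text
time: 7.93
tool_pos: [0.6795, -0.1011, 0.0086]
tool_rot: [-0.001, 0.232, 0.973, 0.0]
contact_force: [-0.7, 0.1, 0.3]
gripper_width: 0.597
grasp_force: 0.0
```

Request:
{"name": "play_rows", "arguments": {"steps": [[[0, 0, 0, 0, 0, 0], [0, 0, 0, 0, 0, 0], [0, 0, 0, 0, 0, 0], [0, 0, 0, 0, 0, 0], [0, 0, 0, 0, 0, 0], [0, 0, 0, 0, 0, 0], [0, 0, 0, 0, 0, 0], [0, 0, 0, 0, 0, 0], [0, 0, 0, 0, 0, 0]]], "claw": -1}}

```text
time: 8.68
tool_pos: [0.6812, -0.1017, 0.0112]
tool_rot: [0.002, 0.232, 0.973, 0.0]
contact_force: [-0.0, 0.1, 6.4]
gripper_width: 0.24
grasp_force: 59.3
```

```bash
python3 -c "
from h import *
s=manip.state();print(s['tool_pos'],s['gripper_width'],s['grasp_force'],s['contact_force'])
r=REC[100];print(r,go(r,.13))
im,_=vision.grab_frame('wrist');cv2.imwrite('pics/w5.png',im)"
```

```text
[ 0.68124849 -0.10171705  0.01122734] 0.23968990380595787 59.297231195960194 [-0.00968451  0.14753326  6.41681594]
[0.58800777 0.0257716 ] (array([ 140.4,   71.8, -119.1]), array([ 0.04,  0.17, -0.06]))
```

View pics/w5.png

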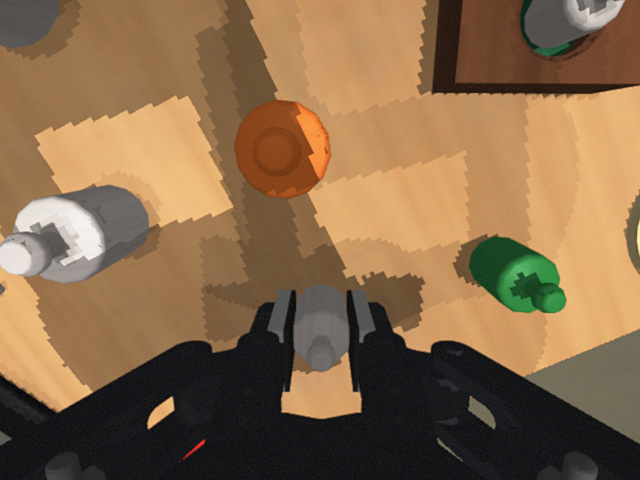

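The view shows the 100 held upright at (321,328), clear of the orange and green copies. Carrying it.

Request:
{"name": "play_rows", "arguments": {"steps": [[[0, 0, -15, 0, 0, 0], [0, 0, -45, 0, 0, 0], [0, 0, -80, 0, 0, 0], [10, 5, -110, 0, 0, 0], [42, 22, -118, 0, 0, 0], [75, 38, -118, 0, 0, 0], [107, 55, -118, 0, 0, 0], [132, 67, -118, 0, 0, 0], [141, 72, -118, 0, 0, 0], [141, 72, -118, 0, 0, 0], [141, 72, -118, 0, 0, 0]]]}}

```text
time: 9.65
tool_pos: [0.5868, 0.0263, 0.1277]
tool_rot: [0.0, 0.232, 0.973, -0.0]
contact_force: [0.5, 0.3, -0.3]
gripper_width: 0.237
grasp_force: 58.9
```

```bash
python3 -c "
from h import *
chk(100,.0285,'pics/w6.png')"
```

```text
[0.5868 0.0263 0.1277] 0.23665762280910568 58.86212731827982 z5 (array([-0.6,  0.5, 79.2]), array([-0.01,  0.07, -0.08])) z (array([-0.6,  0.5, 99.2]), array([-0.01,  0.07, -0.08]))
green [324.  99.] 4565 [0.5041 0.0695 0.017 ] {500: array([-0.0004,  0.0016])}
green [323. 181.] 2383 [0.5501 0.0459 0.017 ] {200: array([0.   , 0.001])}
green [323. 244.] 1274 [0.5886 0.0262 0.017 ] {100: array([0.0006, 0.0005])}
green [323. 283.] 67 [0.615  0.0135 0.017 ] {50: array([-0.0051,  0.0039])}
green [324. 395.] 1084 [ 0.6989 -0.028   0.017 ] {}
```

Request:
{"name": "play_rows", "arguments": {"steps": [[[0, 0.5, 25, 0, 0, 0], [0, 0.5, 55, 0, 0, 0], [0, 0.5, 75, 0, 0, 0], [0, 0.5, 82, 0, 0, 0], [0, 0.5, 86, 0, 0, 0], [0, 0.5, 90, 0, 0, 0], [0, 0.5, 93, 0, 0, 0], [0, 0.5, 96, 0, 0, 0], [0, 0.5, 98, 0, 0, 0], [0, 0.5, 99.5, 0, 0, 0], [0, 0.5, 100.5, 0, 0, 0], [0, 0.5, 100.5, 0, 0, 0]]]}}

```text
time: 10.7
tool_pos: [0.5875, 0.0268, 0.0282]
tool_rot: [0.001, 0.232, 0.973, -0.0]
contact_force: [-2.2, -0.0, 3.8]
gripper_width: 0.241
grasp_force: 59.4
```

Request:
{"name": "play_rows", "arguments": {"steps": [[[0, 0, 0, 0, 0, 0], [0, 0, 0, 0, 0, 0], [0, 0, 0, 0, 0, 0], [0, 0, 0, 0, 0, 0], [0, 0, 0, 0, 0, 0], [0, 0, -15, 0, 0, 0], [0, 0, -40, 0, 0, 0], [0, 0, -75, 0, 0, 0], [0, 0, -100, 0, 0, 0], [0, 0, -105, 0, 0, 0], [0, 0, -105, 0, 0, 0]]], "claw": 0.35}}

```text
time: 11.62
tool_pos: [0.5886, 0.0267, 0.1348]
tool_rot: [0.003, 0.232, 0.973, 0.0]
contact_force: [0.4, 0.3, -0.9]
gripper_width: 0.675
grasp_force: 0.0
```

```bash
python3 -c "
from h import *
cv2.imwrite('pics/w7.png',nxt(200,.014))"
```

```text
500 5024 [ 0.5028 -0.1648  0.01  ] [ 0.5424 -0.1275  0.0719] [ 0.5226 -0.1462] top [ 0.5228 -0.1458  0.0695]
200 72 [ 0.5947 -0.1641  0.0102] [ 0.6144 -0.1478  0.0164] [ 0.6045 -0.156 ] top [ 0.5989 -0.1556  0.0131]
100r 1067 [0.5787 0.0137 0.03  ] [0.6014 0.036  0.0628] [0.59   0.0249] top [0.5895 0.0252 0.0604]
50r 587 [0.5952 0.0023 0.0302] [0.6277 0.0261 0.0538] [0.6114 0.0142] top [0.6192 0.011  0.0514]
[0.5886 0.0267 0.1348] (array([-105.4, -158.8,   62.4]), array([ 0.03,  0.08, -0.06])) (array([-105.4, -158.9,  118.4]), array([ 0.03,  0.08, -0.06]))
```

The 100 is seated too, top at 0.061 and about 2 mm off centre. Next is the 200.

Request:
{"name": "play_rows", "arguments": {"steps": [[[-20, -30, 0, 0, 0, 0], [-40, -60, 0, 0, 0, 0], [-60, -90, 0, 0, 0, 0], [-80, -120, 0, 0, 0, 0], [-98, -148, 5, 0, 0, 0], [-105, -159, 25, 0, 0, 0], [-105, -159, 55, 0, 0, 0], [-105, -159, 80, 0, 0, 0], [-105, -159, 100, 0, 0, 0], [-105, -159, 112, 0, 0, 0], [-105, -159, 117, 0, 0, 0], [-105, -159, 117, 0, 0, 0]]]}}

```text
time: 12.67
tool_pos: [0.607, -0.1616, 0.0121]
tool_rot: [-0.002, 0.232, 0.973, 0.0]
contact_force: [-0.1, 0.8, -0.2]
gripper_width: 0.67
grasp_force: 0.0
```

Request:
{"name": "play_rows", "arguments": {"steps": [[[0, 0, 0, 0, 0, 0], [0, 0, 0, 0, 0, 0], [0, 0, 0, 0, 0, 0], [0, 0, 0, 0, 0, 0], [0, 0, 0, 0, 0, 0], [0, 0, 0, 0, 0, 0], [0, 0, 0, 0, 0, 0], [0, 0, 0, 0, 0, 0], [0, 0, 0, 0, 0, 0]]], "claw": -1}}

```text
time: 13.42
tool_pos: [0.6103, -0.1629, 0.0169]
tool_rot: [0.002, 0.232, 0.973, -0.0]
contact_force: [0.9, 0.4, 5.5]
gripper_width: 0.324
grasp_force: 59.9
```

```bash
python3 -c "
from h import *
s=manip.state();print(s['tool_pos'],s['gripper_width'],s['grasp_force'],s['contact_force'])
r=REC[200];print(r,go(r,.14))"
```

```text
[ 0.61028501 -0.16289882  0.01693386] 0.32392044777570567 59.932906329631805 [0.86680325 0.3837889  5.48464913]
[0.55005617 0.04490079] (array([ 147.1,  158.3, -123.5]), array([ 0.03,  0.2 , -0.06]))
```

Request:
{"name": "play_rows", "arguments": {"steps": [[[0, 0, -15, 0, 0, 0], [0, 0, -45, 0, 0, 0], [0, 0, -80, 0, 0, 0], [10, 11, -112, 0, 0, 0], [35, 38, -122, 0, 0, 0], [61, 66, -122, 0, 0, 0], [87, 93, -122, 0, 0, 0], [113, 121, -122, 0, 0, 0], [135, 145, -122, 0, 0, 0], [147, 158, -122, 0, 0, 0], [147, 158, -122, 0, 0, 0], [147, 158, -122, 0, 0, 0]]]}}

```text
time: 14.42
tool_pos: [0.5481, 0.0457, 0.1369]
tool_rot: [-0.0, 0.231, 0.973, -0.0]
contact_force: [0.5, -0.2, -2.5]
gripper_width: 0.322
grasp_force: 59.6
```

```bash
python3 -c "
from h import *
chk(200,.034,'pics/w8.png')"
```

```text
[0.5481 0.0457 0.1369] 0.3221635796651157 59.58188029937446 z5 (array([-1.3,  0.8, 83. ]), array([-0.03,  0.01, -0.02])) z (array([ -1.3,   0.8, 103. ]), array([-0.03,  0.01, -0.02]))
green [324. 169.] 3702 [0.5045 0.0693 0.017 ] {500: array([-0.0001,  0.0014])}
green [323. 242.] 1849 [0.5506 0.0457 0.017 ] {200: array([0.0006, 0.0008])}
green [323. 414.] 174 [ 0.6828 -0.0204  0.017 ] {}
```

View pics/w8.png

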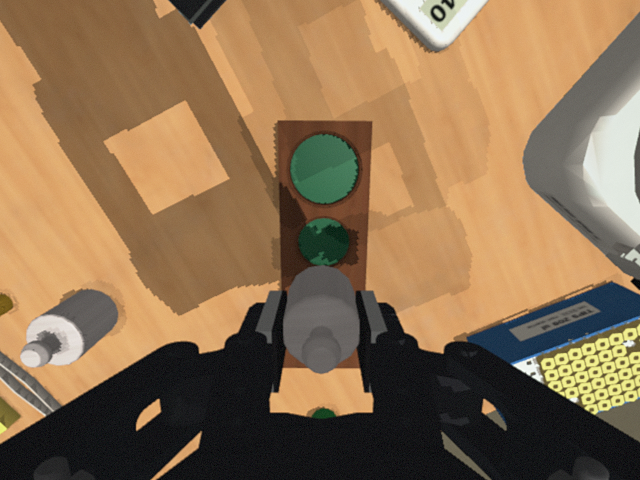

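The 200 is held upright at (321,318), with its recess at (323,242) where it should be. Lowering.

Request:
{"name": "play_rows", "arguments": {"steps": [[[-1, 0.5, 25, 0, 0, 0], [-1, 0.5, 55, 0, 0, 0], [-1, 0.5, 75, 0, 0, 0], [-1, 0.5, 84, 0, 0, 0], [-1, 0.5, 88, 0, 0, 0], [-1, 0.5, 92, 0, 0, 0], [-1, 0.5, 95, 0, 0, 0], [-1, 0.5, 98, 0, 0, 0], [-1, 0.5, 100, 0, 0, 0], [-1, 0.5, 102, 0, 0, 0], [-1, 0.5, 103.5, 0, 0, 0], [-1, 0.5, 103.5, 0, 0, 0]]]}}

```text
time: 15.47
tool_pos: [0.5504, 0.045, 0.034]
tool_rot: [0.0, 0.232, 0.973, 0.0]
contact_force: [-1.0, 0.3, 0.4]
gripper_width: 0.324
grasp_force: 59.8
```

Request:
{"name": "play_rows", "arguments": {"steps": [[[0, 0, 0.8, 0, 0, 0], [0, 0, 1.5, 0, 0, 0], [0, 0, 2, 0, 0, 0], [0, 0, 2, 0, 0, 0]]]}}

```text
time: 15.8
tool_pos: [0.5507, 0.0449, 0.0339]
tool_rot: [0.0, 0.232, 0.973, -0.0]
contact_force: [-5.9, -0.3, 11.7]
gripper_width: 0.324
grasp_force: 61.1
```

Request:
{"name": "play_rows", "arguments": {"steps": [[[0, 0, -1, 0, 0, 0], [0, 0, -1, 0, 0, 0], [0, 0, -1, 0, 0, 0], [0, 0, -1, 0, 0, 0], [0, 0, -1, 0, 0, 0], [0, 0, -15, 0, 0, 0], [0, 0, -40, 0, 0, 0], [0, 0, -75, 0, 0, 0], [0, 0, -100, 0, 0, 0], [0, 0, -105, 0, 0, 0], [0, 0, -105, 0, 0, 0]]], "claw": 0.7}}

```text
time: 16.72
tool_pos: [0.5517, 0.0448, 0.139]
tool_rot: [0.003, 0.232, 0.973, 0.0]
contact_force: [0.6, -0.3, -0.3]
gripper_width: 0.85
grasp_force: 0.0
```

```bash
python3 -c "
from h import *
cv2.imwrite('pics/w9.png',nxt(500,.02))"
```

```text
500 4530 [ 0.5028 -0.1648  0.01  ] [ 0.5422 -0.127   0.0719] [ 0.5225 -0.1459] top [ 0.5223 -0.146   0.0696]
200r 1880 [0.5354 0.0296 0.03  ] [0.5649 0.0591 0.0728] [0.5502 0.0443] top [0.5497 0.0448 0.0704]
100r 1024 [0.5784 0.0134 0.03  ] [0.6014 0.0362 0.0623] [0.5899 0.0248] top [0.5891 0.0253 0.0602]
50r 533 [0.5952 0.0024 0.0301] [0.6272 0.0262 0.0534] [0.6112 0.0143] top [0.619  0.0111 0.0512]
[0.5517 0.0448 0.139 ] (array([ -62.4, -185.2,   66.6]), array([ 0.03,  0.07, -0.06])) (array([ -62.3, -185.2,  116.6]), array([ 0.03,  0.07, -0.06]))
```

The 200 is seated, top at 0.071 and centred. The 500 is last.

Request:
{"name": "play_rows", "arguments": {"steps": [[[-12, -37, 0, 0, 0, 0], [-24, -74, 0, 0, 0, 0], [-37, -111, 0, 0, 0, 0], [-49, -148, 0, 0, 0, 0], [-59, -176, 5, 0, 0, 0], [-61, -183, 25, 0, 0, 0], [-61, -183, 52, 0, 0, 0], [-61, -183, 78, 0, 0, 0], [-61, -183, 98, 0, 0, 0], [-61, -183, 111, 0, 0, 0], [-61, -183, 116, 0, 0, 0], [-61, -183, 116, 0, 0, 0]]]}}

```text
time: 17.77
tool_pos: [0.52, -0.1451, 0.0177]
tool_rot: [-0.002, 0.232, 0.973, 0.0]
contact_force: [-1.0, 0.0, 0.7]
gripper_width: 0.85
grasp_force: 0.0
```

Request:
{"name": "play_rows", "arguments": {"steps": [[[0, 0, 0, 0, 0, 0], [0, 0, 0, 0, 0, 0], [0, 0, 0, 0, 0, 0], [0, 0, 0, 0, 0, 0], [0, 0, 0, 0, 0, 0], [0, 0, 0, 0, 0, 0], [0, 0, 0, 0, 0, 0], [0, 0, 0, 0, 0, 0], [0, 0, 0, 0, 0, 0]]], "claw": -1}}

```text
time: 18.52
tool_pos: [0.5233, -0.1466, 0.0224]
tool_rot: [0.002, 0.232, 0.973, -0.0]
contact_force: [-0.5, 0.0, 6.0]
gripper_width: 0.448
grasp_force: 61.3
```

```bash
python3 -c "
from h import *
s=manip.state();print(s['tool_pos'],s['gripper_width'],s['grasp_force'],s['contact_force'])
r=REC[500];print(r,go(r,.15))"
```

```text
[ 0.52332369 -0.14662192  0.02236994] 0.4479558031430728 61.30361535586417 [-0.5198711   0.01366151  5.97454259]
[0.50451424 0.06785581] (array([ 113.1,  182.9, -128. ]), array([ 0.  ,  0.2 , -0.06]))
```

Request:
{"name": "play_rows", "arguments": {"steps": [[[0, 0, -12, 0, 0, 0], [0, 0, -38, 0, 0, 0], [0, 0, -72, 0, 0, 0], [4, 6, -105, 0, 0, 0], [20, 32, -125, 0, 0, 0], [38, 61, -127, 0, 0, 0], [56, 90, -127, 0, 0, 0], [74, 120, -127, 0, 0, 0], [92, 149, -127, 0, 0, 0], [106, 172, -127, 0, 0, 0], [113, 183, -127, 0, 0, 0], [113, 183, -127, 0, 0, 0]]]}}

```text
time: 19.52
tool_pos: [0.5018, 0.0712, 0.1465]
tool_rot: [-0.001, 0.23, 0.973, 0.0]
contact_force: [0.2, 0.2, -5.2]
gripper_width: 0.448
grasp_force: 61.6
```

```bash
python3 -c "
from h import *
chk(500,.0395,'pics/w10.png')"
```

```text
[0.5018 0.0712 0.1465] 0.44833779284461545 61.614160859026015 z5 (array([-2.9, -0.5, 87.1]), array([-0.05, -0.1 ,  0.1 ])) z (array([ -3. ,  -0.5, 107.1]), array([-0.05, -0.1 ,  0.1 ]))
green [422.  29.] 530 [0.4076 0.1915 0.017 ] {}
green [321. 235.] 2232 [0.5012 0.0709 0.017 ] {500: array([-0.0033,  0.003 ])}
```

View pics/w10.png

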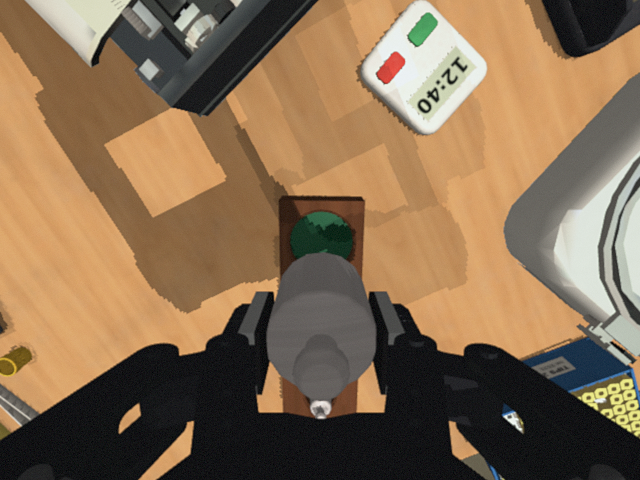

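The 500 is held upright at (322,330) and partly hides its recess at (321,235), so I'll go down part way and re-read the pose.

Request:
{"name": "play_rows", "arguments": {"steps": [[[-1, 0, 25, 0, 0, 0], [-1, 0, 50, 0, 0, 0], [-1, 0, 70, 0, 0, 0], [-1, 0, 80, 0, 0, 0], [-1, 0, 82, 0, 0, 0], [-1, 0, 82, 0, 0, 0], [-1, 0, 82, 0, 0, 0]]]}}

```text
time: 20.15
tool_pos: [0.5055, 0.0675, 0.0666]
tool_rot: [0.001, 0.232, 0.973, 0.0]
contact_force: [0.3, -0.6, -4.2]
gripper_width: 0.451
grasp_force: 61.6
```

```bash
python3 -c "
from h import *
chk(500,.0395,'pics/w11.png'); print(manip.state()['tool_pos'])"
```

```text
[0.5055 0.0675 0.0666] 0.4508403282124872 61.62147014401853 z5 (array([ 1.3, -0.4,  7.5]), array([ 0.07,  0.15, -0.09])) z (array([ 1.4, -0.4, 27.5]), array([ 0.07,  0.15, -0.09]))
green [327. 249.] 1942 [0.4957 0.0754 0.017 ] {500: array([-0.0088,  0.0076])}
[0.50581771 0.06760438 0.06704959]
```

Request:
{"name": "play_rows", "arguments": {"steps": [[[1, 0, 8, 0, 0, 0], [1, 0, 12, 0, 0, 0], [1, 0, 15, 0, 0, 0], [1, 0, 18, 0, 0, 0], [1, 0, 20, 0, 0, 0], [1, 0, 22, 0, 0, 0], [1, 0, 24, 0, 0, 0], [1, 0, 26, 0, 0, 0], [1, 0, 27, 0, 0, 0], [1, 0, 28, 0, 0, 0], [1, 0, 28.5, 0, 0, 0], [1, 0, 28.5, 0, 0, 0]]]}}

```text
time: 21.2
tool_pos: [0.5039, 0.0684, 0.0394]
tool_rot: [-0.001, 0.232, 0.973, -0.0]
contact_force: [-8.2, -1.0, 13.1]
gripper_width: 0.446
grasp_force: 63.4
```

Request:
{"name": "play_rows", "arguments": {"steps": [[[0, 0, -1.5, 0, 0, 0], [0, 0, -1.5, 0, 0, 0], [0, 0, -1.5, 0, 0, 0], [0, 0, -1.5, 0, 0, 0], [0, 0, -1.5, 0, 0, 0], [0, 0, -15, 0, 0, 0], [0, 0, -40, 0, 0, 0], [0, 0, -75, 0, 0, 0], [0, 0, -110, 0, 0, 0], [0, 0, -125, 0, 0, 0], [0, 0, -125, 0, 0, 0], [0, 0, -125, 0, 0, 0]]], "claw": 0.8}}

```text
time: 22.2
tool_pos: [0.5042, 0.0684, 0.1628]
tool_rot: [0.001, 0.232, 0.973, 0.0]
contact_force: [-0.2, 0.1, -0.7]
gripper_width: 0.902
grasp_force: 0.0
```

```bash
python3 - <<'E'
from h import *
im=nxt(500,.02); s,_=vision.grab_frame("side")
cv2.imwrite('pics/end.png',np.hstack([cv2.resize(im,(400,300)),cv2.resize(s[140:290,220:420],(400,300))]))
print(manip.state()["contact_force"],manip.state()["time"])
E
```

```text
500r 3038 [0.4842 0.0476 0.03  ] [0.5237 0.0872 0.0886] [0.5039 0.0674] top [0.5035 0.0679 0.0864]
200r 1539 [0.5351 0.0296 0.03  ] [0.565  0.0592 0.0721] [0.5501 0.0444] top [0.5492 0.0449 0.0702]
100r 737 [0.5781 0.0137 0.0368] [0.6014 0.0361 0.0627] [0.5898 0.0249] top [0.589  0.0252 0.0602]
50r 90 [0.5948 0.0071 0.0446] [0.6229 0.026  0.0533] [0.6089 0.0165] top [0.6188 0.011  0.0511]
[0.5042 0.0684 0.1628] (array([-115.2, -184.8,   91. ]), array([-0.02, -0.04, -0.07])) (array([-115.2, -184.8,  141. ]), array([-0.02, -0.04, -0.07]))
[-0.3246558  -0.3791013  -0.82094157] 22.3
```

View pics/end.png

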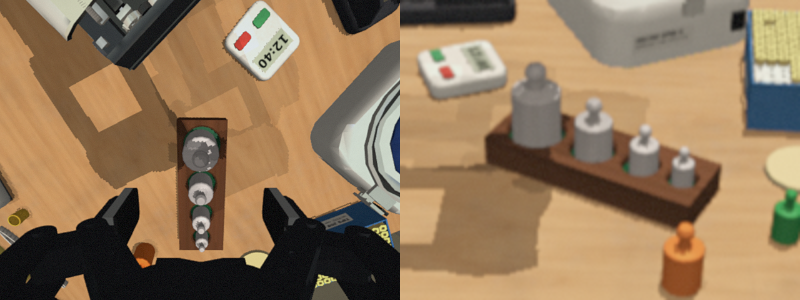

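All four weights stand upright in their own recesses (row at about x = 200 in the left half), their tops are at the expected heights, and the gripper is clear.

```bash
python3 -c "
from plant import order
print(order.job_done())"
```

```text
the job is handed in; nothing more can be done
None
```

The four steel weights stand upright and fully down in their own recesses, largest to smallest, and I handed the job in at about 22 s; the hand-in reply did not include a verdict.

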